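# Second layer of label rolls on a separator plate

## Task

Put a loose label roll flat into the empty pocket of the stacking stand so that it holds the little sensing pin down. Then take the separator plate from the sloping holder and lay it level, centred and square over the two rolls in the stand, tab upwards, and finally stand the other two label rolls flat on the plate as the next layer, one on each of its circle marks, each side of the tab. Leave the stamp, spanner and marker where they lie.

Things in the scene. Friction and masses are not known exactly. Their poses are not given: they have to be found in the camera images.
- stand: fixed low aluminium stand, 96 (x) x 192 (y) x 18 mm, origin under its centre, z up; its yaw and place vary. Two 80 x 80 mm pockets lie side by side, centres at y = -48 and +48 mm, floor at z = 12 mm; rims 6 mm thick and the 16 mm wide rib between stand 6 mm above that floor. A black switch body, 16 mm high, projects 36 mm beyond the -y end, by the pin pocket
- pin_pocket (a point): centre of the floor of the empty pocket at the stand's -y end, the one with the sensing pin; axes as the stand
- plain_pocket (a point): centre of the floor of the pocket at the stand's +y end; a label roll stands in it already and stays there
- sense_pin (a joint): steel sensing pin, 8 mm across, in the floor of the pin pocket 24 mm from the pocket's centre towards the stand's -y end: 0 up (6 mm proud of the floor), 0.006 m fully down; a weak spring (0.4 N) that the weight of one label roll presses down
- holder: fixed steel holder, 100 x 196 mm, origin under its centre, with a deck that slopes at 35 degrees: it rises towards the holder's +x and faces its -x and up. Centre of the deck's surface 70 mm above the origin; high edge at about 100 mm; a lip 12 mm high closes the low edge. Its yaw (25 to 50 degrees) and place vary
- separator: flat aluminium plate, 80 (x) x 180 (y) x 4 mm, 0.14 kg, with an upright tab in the middle of its upper side: 10 mm thick (along y), 44 mm long (along x), top 38 mm above the plate's underside. Origin at the centre of the underside; z is the normal on the tab's side. Starts on the holder's sloping deck, x up the slope, so z leans 35 degrees
- spot_right (a point): centre of the circle mark on the plate's upper face at its y = -48 mm
- spot_left (a point): centre of the circle mark on the plate's upper face at its y = +48 mm
- roll_seated: white label roll, 68 mm across, 40 mm high, axis vertical, about 0.12 kg, already standing in the plain pocket. Origin at the centre of its underside, z along the axis.
- roll_a: loose white label roll, 68 mm across, 40 mm high, 0.12 kg, standing on the table, axis vertical. Origin at the centre of its underside, z along the axis. Grip it across the outside: the bore admits no finger. The three loose rolls are alike; any may go to any place. The roll far right beside the crates is part of the room: not one of these
- roll_b: loose white label roll like roll_a; origin at the centre of its underside
- roll_c: loose white label roll like roll_a; origin at the centre of its underside
- stamp: bystander: hand stamp with a black grip, 36 x 40 x 80 mm high; origin at the centre of its underside
- spanner: bystander: small open spanner lying flat, 23 x 151 x 8 mm, long along its y; origin at the centre of its underside
- marker: bystander: marker pen lying flat, 21 x 140 x 18 mm, long along its y; origin at the centre of its underside

How it is judged:
On the way, in this order (a step that is already met when the one before it is completed fails the run):
1. a loose roll stands flat in the pin pocket, let go, and holds the pin down (value of joint sense_pin above 0.0045 m and distance between roll_seated and plain_pocket below 0.012 m and angle between roll_seated's own z axis and vertical below 0.07 rad and contact force between the fingers and roll_a below 0.1 N and contact force between the fingers and roll_b below 0.1 N and contact force between the fingers and roll_c below 0.1 N and ((distance between roll_a and pin_pocket below 0.012 m and angle between roll_a's own z axis and vertical below 0.07 rad) or (distance between roll_b and pin_pocket below 0.012 m and angle between roll_b's own z axis and vertical below 0.07 rad) or (distance between roll_c and pin_pocket below 0.012 m and angle between roll_c's own z axis and vertical below 0.07 rad))), for 0.2 s.
2. the separator lies level, centred and square on the two rolls, let go, with nothing on it yet (value of joint sense_pin above 0.0045 m and distance between roll_seated and plain_pocket below 0.012 m and angle between roll_seated's own z axis and vertical below 0.07 rad and horizontal distance between separator and stand below 0.015 m and angle between separator's own z axis and vertical below 0.06 rad and angle between the y axis of separator and the y axis of stand, either way round below 0.15 rad and z of separator in the frame of stand between 0.048 and 0.057 m and contact force between the fingers and separator below 0.1 N and ((distance between roll_a and pin_pocket below 0.012 m and angle between roll_a's own z axis and vertical below 0.07 rad) or (distance between roll_b and pin_pocket below 0.012 m and angle between roll_b's own z axis and vertical below 0.07 rad) or (distance between roll_c and pin_pocket below 0.012 m and angle between roll_c's own z axis and vertical below 0.07 rad)) and not ((distance between roll_a and spot_right below 0.016 m and angle between roll_a's own z axis and vertical below 0.07 rad) or (distance between roll_a and spot_left below 0.016 m and angle between roll_a's own z axis and vertical below 0.07 rad)) and not ((distance between roll_b and spot_right below 0.016 m and angle between roll_b's own z axis and vertical below 0.07 rad) or (distance between roll_b and spot_left below 0.016 m and angle between roll_b's own z axis and vertical below 0.07 rad)) and not ((distance between roll_c and spot_right below 0.016 m and angle between roll_c's own z axis and vertical below 0.07 rad) or (distance between roll_c and spot_left below 0.016 m and angle between roll_c's own z axis and vertical below 0.07 rad))), for 0.2 s.
3. one roll stands on the separator, let go (value of joint sense_pin above 0.0045 m and horizontal distance between separator and stand below 0.015 m and angle between separator's own z axis and vertical below 0.06 rad and angle between the y axis of separator and the y axis of stand, either way round below 0.15 rad and z of separator in the frame of stand between 0.048 and 0.057 m and contact force between the fingers and roll_a below 0.1 N and contact force between the fingers and roll_b below 0.1 N and contact force between the fingers and roll_c below 0.1 N and ((distance between roll_a and spot_right below 0.016 m and angle between roll_a's own z axis and vertical below 0.07 rad) or (distance between roll_a and spot_left below 0.016 m and angle between roll_a's own z axis and vertical below 0.07 rad) or (distance between roll_b and spot_right below 0.016 m and angle between roll_b's own z axis and vertical below 0.07 rad) or (distance between roll_b and spot_left below 0.016 m and angle between roll_b's own z axis and vertical below 0.07 rad) or (distance between roll_c and spot_right below 0.016 m and angle between roll_c's own z axis and vertical below 0.07 rad) or (distance between roll_c and spot_left below 0.016 m and angle between roll_c's own z axis and vertical below 0.07 rad))), for 0.2 s.
At the end, for the whole second after the job is handed in: Pin down over 4.5 mm; a roll within 12 mm of each pocket centre; plate on them tab up, within 15 mm of the stand's centre, level to 3.4 and square to 8.5 degrees (either way round); a roll within 16 mm of each circle mark; rolls upright to 4 degrees; all released and at rest (value of joint sense_pin above 0.0045 m and distance between roll_seated and plain_pocket below 0.012 m and angle between roll_seated's own z axis and vertical below 0.07 rad and horizontal distance between separator and stand below 0.015 m and angle between separator's own z axis and vertical below 0.06 rad and angle between the y axis of separator and the y axis of stand, either way round below 0.15 rad and z of separator in the frame of stand between 0.048 and 0.057 m and linear speed of each of separator, roll_a, roll_b, roll_c below 0.02 m/s and (((distance between roll_a and pin_pocket below 0.012 m and angle between roll_a's own z axis and vertical below 0.07 rad) and (distance between roll_b and spot_right below 0.016 m and angle between roll_b's own z axis and vertical below 0.07 rad) and (distance between roll_c and spot_left below 0.016 m and angle between roll_c's own z axis and vertical below 0.07 rad)) or ((distance between roll_a and pin_pocket below 0.012 m and angle between roll_a's own z axis and vertical below 0.07 rad) and (distance between roll_c and spot_right below 0.016 m and angle between roll_c's own z axis and vertical below 0.07 rad) and (distance between roll_b and spot_left below 0.016 m and angle between roll_b's own z axis and vertical below 0.07 rad)) or ((distance between roll_b and pin_pocket below 0.012 m and angle between roll_b's own z axis and vertical below 0.07 rad) and (distance between roll_a and spot_right below 0.016 m and angle between roll_a's own z axis and vertical below 0.07 rad) and (distance between roll_c and spot_left below 0.016 m and angle between roll_c's own z axis and vertical below 0.07 rad)) or ((distance between roll_b and pin_pocket below 0.012 m and angle between roll_b's own z axis and vertical below 0.07 rad) and (distance between roll_c and spot_right below 0.016 m and angle between roll_c's own z axis and vertical below 0.07 rad) and (distance between roll_a and spot_left below 0.016 m and angle between roll_a's own z axis and vertical below 0.07 rad)) or ((distance between roll_c and pin_pocket below 0.012 m and angle between roll_c's own z axis and vertical below 0.07 rad) and (distance between roll_a and spot_right below 0.016 m and angle between roll_a's own z axis and vertical below 0.07 rad) and (distance between roll_b and spot_left below 0.016 m and angle between roll_b's own z axis and vertical below 0.07 rad)) or ((distance between roll_c and pin_pocket below 0.012 m and angle between roll_c's own z axis and vertical below 0.07 rad) and (distance between roll_b and spot_right below 0.016 m and angle between roll_b's own z axis and vertical below 0.07 rad) and (distance between roll_a and spot_left below 0.016 m and angle between roll_a's own z axis and vertical below 0.07 rad)))); the robot touches nothing.
It fails at once if stamp, spanner or marker moved by more than 20 mm (distance of any of stamp, spanner, marker from where it was at the start of the episode above 0.02 m).
It also fails if it takes over 72 s, if anything falls off the work surface, if the arm or the gripper's body presses on something with over 40 N, if the wrist force passes 120 N, or if a joint passes its speed limit or range.

## Robot

A 7-joint arm with a two-finger parallel gripper is mounted at the origin on a cart in front of the work surface, level with it; the furniture and walls round the work are solid. World frame = base frame: x ahead of the robot, y to its left, z up, the work surface at z = 0. Lengths are in m, angles in rad, forces in N, time in s.
With the tool pointing down it reaches from about 0.4 to 0.875 m from the base axis. Payload 6.5 kg.
Tool frame: the origin (TCP) lies midway between the tips of the shut fingers; the grasp point (between the pads) lies 19 mm behind it; z points along the fingers, y is the line along which they close (so a half turn about z gives the same grasp; the last joint's range is limited). The gripper opens to 85 mm and grips with 20 to 120 N. Pads are 22 mm wide; open, the fingers measure 114 mm over their backs; the gripper's body (76 mm by 85 mm) begins 54 mm behind the grasp point. The pads swing forward as they close: fully open they stand 13 mm farther back than shut.
Start: joints at [-1.35, 0.536, -0.004, 1.538, 0.003, 1.067, -0.071], TCP at [0.184, 0.623, 0.231] pointing down, gripper open.
Joint ranges: [-2.7, 2.7], [-0.37, 2.16], [-1.27, 1.26], [0.24, 2.4], [-1.31, 4.45], [0.19, 1.91], [-2.76, 2.76]. Speed limits (rad/s): [2.39, 2.39, 3.14, 3.14, 3.14, 3.14, 3.14].

## Interface

Orientations are given as [roll, pitch, yaw] about the fixed x, y, z axes, in that order (R = Rz(yaw) Ry(pitch) Rx(roll)).
In Python, from workcell import arm, viewer gives the robot as it stands.
- The arm moves only by the tool drive_tool, never from a script. Its argument "moves" is a list of rows, each a list of 3 entries, a list of its own where there are three numbers: the finger opening in m, from 0 to 0.0854, then the shift along the tool's x, y, z in m, then the turn, a rotation vector about the tool's x, y, z in rad. In form: [[hand, [x, y, z], [rx, ry, rz]], ...]. A call has exactly 10 rows; each row shifts and turns the commanded pose from where the row before left it, along the tool's axes as they then stand; what a row does not reach is not made up. A row lasts 1/12 s, in which the tool goes at most 41.7 mm and 7.16 degrees, less where a joint would pass 70% of its speed; a pose out of reach is approached as far as the arm can. A call is refused whole if a number of a shift passes 0.0417 or a number of a turn 0.125, either way. A call with a gripper value outside its range is refused whole. The fingers move at their own pace and stop on an object; the grip force is fixed at half the most. Time passes only in rows, so rows that do not move let the fingers close, or fill a call up. It gives the time, the measured TCP pose, the force, the opening and the grip force at its end, in the units of the state.
- arm.get_state(): the state, without advancing time (a new reading comes with each control period).
- viewer.capture(name): name is "scene" or "top" or "wrist"; returns a dict with "image" (420x560x3 uint8, red, green, blue), "z_map" (420x560 float32, m along the optical axis (not along the pixel's ray), 0 where there is no reading), "fov_y" (degrees; the focal length in pixels is half the picture's height over the tangent of half this angle, whatever the lens; pixels are square), "cx", "cy" (the principal point, pixels), "xyz" and "attitude" of the camera in the world; the wrist camera has in their place "tool_from_camera" (4x4, takes a point from camera to tool coordinates, whose origin is the TCP and whose axes are the flange's). Camera axes: x right, y down, z forward; pixel columns grow to the right and rows downward; lengths in m; the calibration is good to about 2 mm. A picture is of the moment at which its call begins: read the wrist's pose just before it.
- arm.finish_job(): hands the job in; it is judged then, once.
The state is a dict: "clock": time; "q": joint angles; "joint_vel": joint speeds; "joint_efforts": joint torques, N m; "tcp_pos": TCP position; "tool_rot": TCP orientation; "force": force on the tool from outside, world axes, zero at the start; "ft_torque": the same for the moment, N m; "grip_width": opening from 0.0 (shut) to 1.0 (fully open); "grasp_force": force on a finger pad.
Only numpy, scipy, OpenCV 4.12 (cv2) and the standard library are available. Lean on these libraries where they do the work, as an engineer would, in place of code of your own. Each camera call takes 0.05 s, during which the arm holds its last target. There are 200 camera calls.

## Working session

There is one attempt and no reset: what is moved stays moved. The work goes in short steps, Python scripts to look and compute and a tool call to move; the robot and the scene stay as the last step left them, time stands still between calls to the robot, and variables do not carry over. Pictures are saved under pics/ and viewed, at most 10 in all, crops included, and the job is handed in when it is done.

Besides the shell and the picture viewer there is one more tool, called after "Emit:" by a JSON object that holds its "method" and its "body". drive_tool: Moves the arm, as the interface text tells. Its arguments: {"type":"object","properties":{"moves":{"type":"array"}},"required":["moves"]}

```bash
mkdir -p pics; ls
cat > h.py <<'E'
import numpy as np, cv2
from scipy.spatial.transform import Rotation as R
from workcell import arm, viewer
def cap(n):
    s=arm.get_state(); c=viewer.capture(n)
    z=c["z_map"]; H,W=z.shape; f=H/2/np.tan(np.radians(c["fov_y"])/2)
    v,u=np.mgrid[:H,:W]; P=np.stack([(u-c["cx"])/f*z,(v-c["cy"])/f*z,z],-1)
    if n=="wrist":
        T=np.array(c["tool_from_camera"]); P=P@T[:3,:3].T+T[:3,3]
        P=P@R.from_euler("xyz",s["tool_rot"]).as_matrix().T+np.array(s["tcp_pos"])
    else: P=P@R.from_euler("xyz",c["attitude"]).as_matrix().T+np.array(c["xyz"])
    P[z==0]=np.nan
    return c["image"],P,s
E
python3 - <<'E'
from h import *
print(arm.get_state())
a,P,s=cap("top"); b,Q,s=cap("scene")
np.savez("t.npz",a=a,P=P,b=b,Q=Q)
for n in("top","scene"):
    c=viewer.capture(n); print(n,c["xyz"],c["attitude"],c["fov_y"])
cv2.imwrite("pics/top.png",a[...,::-1]); cv2.imwrite("pics/scene.png",b[...,::-1])
E
```

```text
pics
{'clock': 0.0, 'q': array([-1.35017274,  0.53720103, -0.00444854,  1.53889284,  0.00262979,
        1.06728356, -0.07120728]), 'joint_vel': array([-4.69624464e-04, -1.86154573e-03,  1.66288596e-03, -7.71506273e-04,
        6.98568477e-06, -1.28708624e-03,  7.46794596e-04]), 'joint_efforts': array([-1.12507983e-03, -5.83411360e+01,  1.04827680e+00, -2.59099782e+01,
        1.23438786e-02,  9.67677974e-03,  2.56699690e-05]), 'tcp_pos': array([0.18372867, 0.62282331, 0.23038273]), 'tool_rot': array([-3.13981993e+00,  1.51201569e-04,  2.85485683e+00]), 'force': array([-0.20030637, -0.05668959,  0.61439457]), 'ft_torque': array([-0.00770521, -0.03237698,  0.01382369]), 'grasp_force': 0.0, 'grip_width': 0.9964958504824887}
top [ 0.46787317 -0.07773509  1.05200068] [-3.0755805  -0.03558241 -1.5425376 ] 54.7926038763542
scene [ 0.31654898 -0.63989067  1.01268306] [-2.59592458  0.01161631 -0.38306612] 46.93374125122495
```

View pics/top.png

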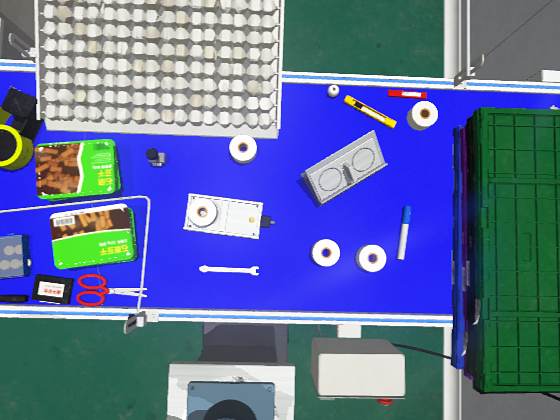

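View pics/scene.png

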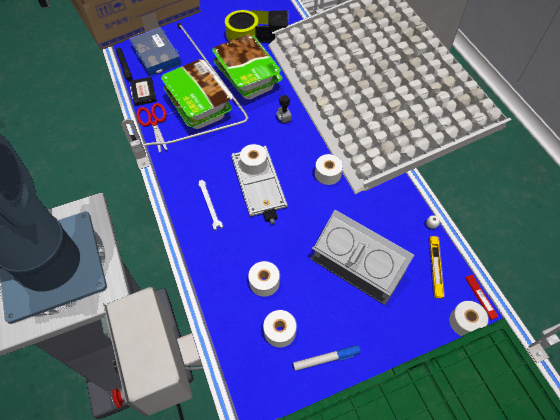

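The top view shows the loose rolls at (243,149), (326,253) and (372,258). The stand is around (225,215) with its switch at (266,222). The plate is at (345,167), with the spanner at (230,270), the marker at (404,232) and the stamp at (155,157).

Run:
```python
from h import *
d=np.load("t.npz")
def circ(P,px,zlo=.033,zhi=.048,r=26):
    v,u=np.mgrid[:420,:560]; m=(np.hypot(u-px[0],v-px[1])<r)&(P[...,2]>zlo)&(P[...,2]<zhi)
    q=P[m]; c,rr=cv2.minEnclosingCircle(q[:,:2].astype(np.float32)); return np.round([*c,rr,*np.median(q[:,:],0)],4),m.sum()
for n,p in dict(A=(243,149),B=(326,253),C=(372,258)).items(): print(n,circ(d["P"],p))
print("seated",circ(d["P"],(203,212),.045,.06))
for n,p in dict(A=(328,168),B=(264,278),C=(280,328)).items(): print(n,circ(d["Q"],p))
print("seated sc",circ(d["Q"],(254,156),.045,.06))
for k,im,c0 in(("P","a",(225,215)),("Q","b",(262,180))):
    P=d[k]; a=d[im].astype(int); v,u=np.mgrid[:420,:560]
    m=(np.hypot(u-c0[0],v-c0[1])<60)&(P[...,2]>.009)&(P[...,2]<.025)&(a[...,2]-a[...,0]<60)&(a.min(-1)>90)
    m=cv2.morphologyEx(m.astype(np.uint8),cv2.MORPH_OPEN,np.ones((3,3)))>0
    q=P[m]; r=cv2.minAreaRect(q[:,:2].astype(np.float32)); print(k,"stand",r,m.sum())
    # plate plane
    c1=(345,167) if k=="P" else (362,255)
    m=(np.hypot(u-c1[0],v-c1[1])<60)&(P[...,2]>.025)&(P[...,2]<.17)
    q=P[m]; best=None; rng=np.random.default_rng(0)
    for i in range(300):
        t=q[rng.choice(len(q),3,0)]; nn=np.cross(t[1]-t[0],t[2]-t[0]); L=np.linalg.norm(nn)
        if L<1e-9: continue
        nn/=L
        if abs(nn[2])<.6: continue
        inl=abs((q-t[0])@nn)<.003
        if best is None or inl.sum()>best.sum(): best=inl
    p=q[best]; c=p.mean(0); nn=np.linalg.svd(p-c,full_matrices=0)[2][2]; nn*=np.sign(nn[2])
    ex=np.array([0,0,1])-nn*nn[2]; ex/=np.linalg.norm(ex); ey=np.cross(nn,ex)
    uv=np.c_[(p-c)@ex,(p-c)@ey].astype(np.float32)
    rc=cv2.minAreaRect(uv); cen=c+rc[0][0]*ex+rc[0][1]*ey
    print(k,"plate n",nn,np.degrees(np.arccos(nn[2])),"slopeyaw",np.degrees(np.arctan2(ex[1],ex[0])),rc,"cen",cen,len(p),best.mean())
    h=(q-c)@nn; t=q[(h>.02)&(h<.045)&(np.linalg.norm(q-cen,axis=1)<.06)]
    if len(t): print("tab",t.mean(0),((t-cen)@ex).min(),((t-cen)@ex).max(),((t-cen)@ey).min(),((t-cen)@ey).max(),((t-c)@nn).max())
for n,p in dict(tray=(270,125),tray2=(240,60),box=(118,200),stamp=(155,157),wire=(148,220)).items():
    w=d["P"][p[1]-5:p[1]+6,p[0]-5:p[0]+6].reshape(-1,3); print(n,w[np.nanargmax(w[:,2])])
print("marker",d["P"][232,404],d["P"][208,406],d["P"][256,401],"span",d["P"][270,202],d["P"][270,257],"trayedge",d["P"][135,200],d["P"][133,270],d["P"][70,282])
```

```text
A (array([ 0.7135, -0.008 ,  0.0496,  0.6996, -0.0106,  0.0393]), np.int64(553))
B (array([ 0.4397, -0.2274,  0.0342,  0.4398, -0.2266,  0.0392]), np.int64(528))
C (array([ 0.4292, -0.3446,  0.0343,  0.4284, -0.3438,  0.0391]), np.int64(527))
seated (array([0.5318, 0.0826, 0.0343, 0.5315, 0.0821, 0.0512]), np.int64(558))
A (array([ 0.7141,  0.0018,  0.056 ,  0.7013, -0.0114,  0.0396]), np.int64(534))
B (array([ 0.4392, -0.2273,  0.0346,  0.4387, -0.2283,  0.04  ]), np.int64(674))
C (array([ 0.4297, -0.3443,  0.0347,  0.4289, -0.3456,  0.0401]), np.int64(790))
seated sc (array([0.5309, 0.0826, 0.0352, 0.5306, 0.08  , 0.0521]), np.int64(463))
P stand ((0.5232415795326233, 0.018177077174186707), (0.2234528809785843, 0.09470198303461075), 84.32694244384766) 1849
P plate n [-0.45333799 -0.29405623  0.84143663] 32.70786366066486 slopeyaw 32.96932909195832 ((-0.0016850493848323822, -0.003075212240219116), (0.10118906199932098, 0.1951768696308136), 0.122792087495327) cen [ 0.65207855 -0.26845631  0.07322025] 2168 0.7329276538201488
tab [ 0.63294398 -0.27590351  0.09733903] -0.028094777426845
[... 452 characters left out ...]
864] 2994 0.7001870907390084
tab [ 0.63146774 -0.2787494   0.0982187 ] -0.0280396337957528 0.015851453428442856 -0.0016606662975750038 0.008636572638246999 0.0386125508729651
tray [ 0.75567736 -0.06486721  0.06264988]
tray2 [ 0.90835135 -0.00403075  0.08566926]
box [0.54189191 0.26529378 0.08123971]
stamp [0.66663717 0.20821491 0.08053815]
wire [0.51286081 0.22113397 0.02583254]
marker [ 0.4969446  -0.43324401  0.01150711] [ 0.55933768 -0.43704475  0.01430101] [ 0.43487287 -0.4246073   0.01537816] span [0.38528586 0.0844592  0.00525469] [ 0.38837024 -0.05534236 -0.00134099] trayedge [0.73104342 0.10190508 0.01713244] [ 0.74204377 -0.07803018  0.02097983] [ 1.25529348 -0.12506453 -0.78309671]
```

Emit:
{"method": "drive_tool", "body": {"moves": [[0.0854,[-0.033,-0.0225,0.0],[0,0,0]],[0.0854,[-0.033,-0.0225,0.0],[0,0,0]],[0.0854,[-0.033,-0.0225,0.0],[0,0,0]],[0.0854,[-0.033,-0.0225,0.0],[0,0,0]],[0.0854,[-0.033,-0.0225,0.0],[0,0,0]],[0.0854,[-0.033,-0.0225,0.0],[0,0,0]],[0.0854,[-0.033,-0.0225,0.0],[0,0,0]],[0.0854,[-0.033,-0.0225,0.0],[0,0,0]],[0.0854,[-0.033,-0.0225,0.0],[0,0,0]],[0.0854,[-0.033,-0.0225,0.0],[0,0,0]]]}}

```text
clock: 1.03
tcp_pos: [0.4376, 0.3126, 0.2314]
tool_rot: [3.141, 0.0, 2.855]
force: [0.8, 1.9, 0.3]
grip_width: 0.995
grasp_force: 0.0
```

Emit:
{"method": "drive_tool", "body": {"moves": [[0.0854,[-0.033,-0.0225,0.0],[0,0,0]],[0.0854,[-0.033,-0.0225,0.0],[0,0,0]],[0.0854,[-0.033,-0.0225,0.0],[0,0,0]],[0.0854,[-0.033,-0.0225,0.0],[0,0,0]],[0.0854,[-0.033,-0.0225,0.0],[0,0,0]],[0.0854,[-0.033,-0.0225,0.0],[0,0,0]],[0.0854,[-0.033,-0.0225,0.0],[0,0,0]],[0.0854,[0,0,0.0],[0,0,-0.095]],[0.0854,[0,0,0.0],[0,0,-0.095]],[0.0854,[0,0,0.0],[0,0,-0.095]]]}}

```text
clock: 1.87
tcp_pos: [0.6139, 0.0969, 0.2308]
tool_rot: [-3.141, -0.001, -3.14]
force: [0.1, 0.9, 0.3]
grip_width: 1.0
grasp_force: 0.0
```

```bash
cat >> h.py <<'E'
def need(pos,head,tilt=None,s=None):
    """shift (in present tool axes) and turn to TCP pos, tool y at heading deg, z down or along tilt"""
    s=s or arm.get_state(); Rc=R.from_euler("xyz",s["tool_rot"]).as_matrix()
    z=np.array([0,0,-1.]) if tilt is None else np.array(tilt)/np.linalg.norm(tilt)
    h=np.radians(head); y=np.array([np.cos(h),np.sin(h),0]); y-=z*(y@z); y/=np.linalg.norm(y)
    Rt=np.c_[np.cross(y,z),y,z]
    d=np.array(pos)-s["tcp_pos"]
    print("t",round(s["clock"],2),"tcp",np.round(s["tcp_pos"],4),"q",np.round(s["q"],2),"f",np.round(s["force"],1),"w",round(s["grip_width"],3),s["grasp_force"])
    print("shift now",np.round(Rc.T@d,4),"shift after turn",np.round(Rt.T@d,4),"turn",np.round(R.from_matrix(Rc.T@Rt).as_rotvec(),4))
def rolls(P,near,zt,r=.06,tol=.006):
    m=(np.hypot(P[...,0]-near[0],P[...,1]-near[1])<r)&(abs(P[...,2]-zt)<tol)
    q=P[m][:,:2]
    from scipy.optimize import least_squares
    c=np.median(q,0)
    h=cv2.convexHull(q.astype(np.float32))[:,0]
    f=least_squares(lambda c:np.hypot(*(h-c).T)-.034,c,loss="soft_l1",f_scale=.001)
    return np.round(f.x,4),np.round(np.median(P[m][:,2]),4),m.sum()
E
python3 - <<'E'
from h import *
im,P,s=cap("wrist"); cv2.imwrite("pics/w1.png",im[...,::-1])
print(np.round(viewer.capture("wrist")["tool_from_camera"],3))
print(rolls(P,(.7,-.011),.04,r=.05))
need((.70,-.011,.0),90,s=s)
E
```

```text
[[-0.    -0.958 -0.286  0.074]
 [ 1.     0.    -0.001 -0.001]
 [ 0.001 -0.286  0.958 -0.143]
 [ 0.     0.     0.     1.   ]]
(array([ 0.6976, -0.0103]), np.float64(0.0398), np.int64(2219))
t 1.87 tcp [0.6139 0.0969 0.2308] q [-0.32  0.49  0.13  1.62 -0.07  1.03  1.4 ] f [0.1 0.9 0.3] w 1.0 0.0
shift now [-0.0861 -0.1079  0.2308] shift after turn [-0.0861 -0.1079  0.2308] turn [-0.0003 -0.0007  0.0012]
```

View pics/w1.png

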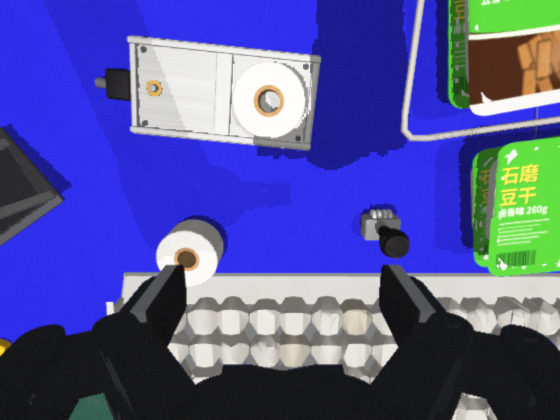

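The wrist view shows roll A at about (190,255), just clear of the tray edge, and the stand at (225,90). The roll's fit agrees with the top and scene views.

Emit:
{"method": "drive_tool", "body": {"moves": [[0.0854,[-0.0171,-0.0215,0.028],[0,0,0]],[0.0854,[-0.0171,-0.0215,0.028],[0,0,0]],[0.0854,[-0.0171,-0.0215,0.028],[0,0,0]],[0.0854,[-0.0171,-0.0215,0.028],[0,0,0]],[0.0854,[-0.0171,-0.0215,0.028],[0,0,0]],[0.0854,[0,0,0.025],[0,0,0]],[0.0854,[0,0,0.025],[0,0,0]],[0.0854,[0,0,0.02],[0,0,0]],[0.0854,[0,0,0.012],[0,0,0]],[0.0854,[0,0,0.0],[0,0,0]]]}}

```text
clock: 2.8
tcp_pos: [0.6967, -0.0094, 0.0062]
tool_rot: [-3.141, -0.005, 3.138]
force: [-1.1, -0.2, -0.5]
grip_width: 1.003
grasp_force: 0.0
```

Emit:
{"method": "drive_tool", "body": {"moves": [[0.0854,[-0.0025,0.001,0.002],[0,0,0]],[0.06,[0,0,0],[0,0,0]],[0.06,[0,0,0],[0,0,0]],[0.06,[0,0,0],[0,0,0]],[0.06,[0,0,0],[0,0,0]],[0.06,[0,0,-0.01],[0,0,0]],[0.06,[0,0,-0.025],[0,0,0]],[0.06,[0,0,-0.03],[0,0,0]],[0.06,[0,0,-0.02],[0,0,0]],[0.06,[0,0,0],[0,0,0]]]}}

```text
clock: 3.63
tcp_pos: [0.705, -0.0089, 0.0984]
tool_rot: [3.141, 0.009, 3.139]
force: [1.1, 0.2, -0.8]
grip_width: 0.779
grasp_force: 67.3
```

Run:
```python
from h import *
im,P,s=cap("wrist"); cv2.imwrite("pics/w2.png",im[...,::-1])
a=im.astype(int)
# stand rect from wrist: top rims at z .018
m=(abs(P[...,2]-.018)<.004)&(np.hypot(P[...,0]-.5245,P[...,1]-.033)<.125)&(a[...,2]-a[...,0]<60)&(a.min(-1)>90)
m=cv2.morphologyEx(m.astype(np.uint8),cv2.MORPH_OPEN,np.ones((3,3)))>0
print(m.sum(),cv2.minAreaRect(P[m][:,:2].astype(np.float32)) if m.sum() else 0)
y=np.array([.098,.995]);c=np.array([.5245,.0331]); pin=c-.048*y
m=(np.hypot(P[...,0]-pin[0],P[...,1]-pin[1])<.05)&(abs(P[...,2]-.016)<.006); print(m.sum())
print(rolls(P,(.531,.082),.052))
need((*pin,.02),-5.6,s=s); need((*pin,.02),174.4,s=s)
```

```text
1888 ((0.5700177550315857, 0.06968123465776443), (0.11215700954198837, 0.010556003078818321), 85.67793273925781)
109
  return _methods._mean(a, axis=axis, dtype=dtype,
  ret = um.true_divide(
Traceback (most recent call last):
  File "h.py", line 28, in rolls
    h=cv2.convexHull(q.astype(np.float32))[:,0]
      ~~~~~~~~~~~~~~~~~~~~~~~~~~~~~~~~~~~~^^^^^
TypeError: 'NoneType' object is not subscriptable
```

View pics/w2.png

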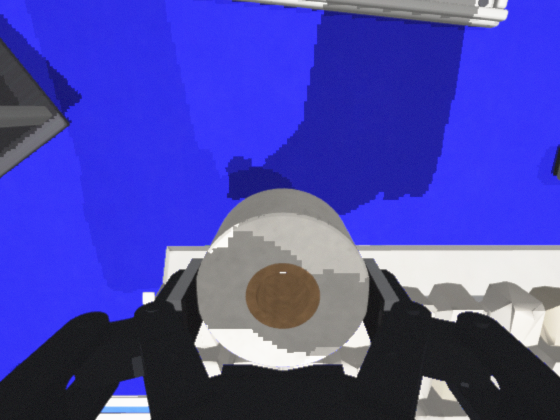

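The roll is held squarely, and the grip width of 0.78 × 85 mm ≈ 67 mm matches its size. Next I compute the move to the pin pocket.

Run:
```python
from h import *
im,P,s=cap("wrist")
print("held roll",rolls(P,s["tcp_pos"][:2],s["tcp_pos"][2]+.036,r=.05,tol=.008), s["tcp_pos"])
pin=np.array([.5245,.0331])-.048*np.array([.098,.995]); print(pin)
need((*pin,.15),-5.6,s=s)
```

```text
held roll (array([ 0.698 , -0.0096]), np.float64(0.1261), np.int64(21701)) [ 0.70357479 -0.00887879  0.09580564]
[ 0.519796 -0.01466 ]
t 3.68 tcp [ 0.7036 -0.0089  0.0958] q [-0.13  0.78  0.12  1.48 -0.11  0.89  1.6 ] f [ 0.5 -0.9 -1.5] w 0.774 67.33093500137329
shift now [ 0.1835 -0.0061 -0.0552] shift after turn [-0.0237 -0.1823 -0.0542] turn [0.0046 0.004  1.6665]
```

Emit:
{"method": "drive_tool", "body": {"moves": [[0.06,[0.03,-0.001,-0.02],[0,0,0]],[0.06,[0.036,-0.001,-0.015],[0,0,0]],[0.06,[0.036,-0.001,-0.01],[0,0,0]],[0.06,[0.036,-0.001,-0.01],[0,0,0]],[0.06,[0.036,-0.001,0],[0,0,0]],[0.06,[0.01,-0.001,0],[0,0,0.119]],[0.06,[0,0,0],[0,0,0.119]],[0.06,[0,0,0],[0,0,0.119]],[0.06,[0,0,0],[0,0,0.119]],[0.06,[0,0,0],[0,0,0.119]]]}}

```text
clock: 4.57
tcp_pos: [0.5161, -0.0144, 0.1461]
tool_rot: [-3.14, -0.002, 2.539]
force: [0.5, 0.7, -1.7]
grip_width: 0.777
grasp_force: 67.1
```

Emit:
{"method": "drive_tool", "body": {"moves": [[0.06,[0,0,0],[0,0,0.119]],[0.06,[0,0,0],[0,0,0.119]],[0.06,[0,0,0],[0,0,0.119]],[0.06,[0,0,0],[0,0,0.119]],[0.06,[0,0,0],[0,0,0.119]],[0.06,[0,0,0],[0,0,0.119]],[0.06,[0,0,0],[0,0,0.119]],[0.06,[0,0,0],[0,0,0.119]],[0.06,[0,0,0],[0,0,0.119]],[0.06,[0,0,0],[0,0,0]]]}}

```text
clock: 5.4
tcp_pos: [0.5163, -0.0143, 0.1461]
tool_rot: [-3.139, 0.001, 1.47]
force: [0.1, -0.0, -1.1]
grip_width: 0.78
grasp_force: 67.1
```

Run:
```python
from h import *
im,P,s=cap("wrist")
t=s["tcp_pos"]
print("held roll",rolls(P,t[:2],t[2]+.033,r=.05,tol=.01), t)
a,P,s2=cap("top"); print("top",rolls(P,t[:2],t[2]+.033,r=.04,tol=.01))
need((.5198,-.0147,.016),-5.6,s=s2)
```

```text
held roll (array([ 0.5155, -0.0112]), np.float64(0.1765), np.int64(22707)) [ 0.51628341 -0.01433725  0.14607318]
  return _methods._mean(a, axis=axis, dtype=dtype,
  ret = um.true_divide(
Traceback (most recent call last):
  File "h.py", line 28, in rolls
    h=cv2.convexHull(q.astype(np.float32))[:,0]
      ~~~~~~~~~~~~~~~~~~~~~~~~~~~~~~~~~~~~^^^^^
TypeError: 'NoneType' object is not subscriptable
```

Emit:
{"method": "drive_tool", "body": {"moves": [[0.06,[-0.002,0.004,0.02],[0,0,0.003]],[0.06,[0,0,0.03],[0,0,0]],[0.06,[0,0,0.03],[0,0,0]],[0.06,[0,0,0.02],[0,0,0]],[0.06,[0,0,0.01],[0,0,0]],[0.06,[0,0,0.008],[0,0,0]],[0.06,[0,0,0.006],[0,0,0]],[0.06,[0,0,0.002],[0,0,0]],[0.06,[0,0,0.001],[0,0,0]],[0.06,[0,0,0],[0,0,0]]]}}

```text
clock: 6.33
tcp_pos: [0.5216, -0.0169, 0.0215]
tool_rot: [3.141, -0.001, 1.471]
force: [-3.0, 0.1, 3.8]
grip_width: 0.776
grasp_force: 67.8
```

Run:
```python
from h import *
for n in("wrist","scene"):
    im,P,s=cap(n)
    m=np.hypot(P[...,0]-.52,P[...,1]+.012)<.045
    z=P[...,2][m]; z=z[np.isfinite(z)]; h,e=np.histogram(z,np.arange(0.0,.09,.003)); print(n,[(round(b,3),int(a)) for a,b in zip(h,e) if a])
im,P,s=cap("wrist");print(rolls(P,(.521,-.014),.052,tol=.005,r=.045)); print(s["force"],s["tcp_pos"])
```

```text
wrist [(np.float64(0.009), 2287), (np.float64(0.012), 2504), (np.float64(0.015), 1229), (np.float64(0.018), 959), (np.float64(0.021), 264), (np.float64(0.024), 305), (np.float64(0.027), 313), (np.float64(0.03), 383), (np.float64(0.033), 461), (np.float64(0.036), 516), (np.float64(0.039), 570), (np.float64(0.042), 631), (np.float64(0.045), 683), (np.float64(0.048), 1625), (np.float64(0.051), 18606), (np.float64(0.054), 443), (np.float64(0.057), 473), (np.float64(0.06), 394), (np.float64(0.063), 652), (np.float64(0.066), 326), (np.float64(0.069), 190), (np.float64(0.072), 429), (np.float64(0.075), 537), (np.float64(0.078), 787), (np.float64(0.081), 648), (np.float64(0.084), 339)]
scene [(np.float64(0.006), 5), (np.float64(0.009), 57), (np.float64(0.012), 72), (np.float64(0.015), 38), (np.float64(0.018), 30), (np.float64(0.021), 19), (np.float64(0.024), 18), (np.float64(0.027), 24), (np.float64(0.03), 27), (np.float64(0.033), 18), (np.float64(0.036), 29), (np.float64(0.039), 40), (np.float64(0.042), 16), (np.float64(0.045), 44), (np.float64(0.048), 107), (np.float64(0.051), 187), (np.float64(0.054), 64), (np.float64(0.057), 9), (np.float64(0.06), 6), (np.float64(0.063), 5), (np.float64(0.066), 4), (np.float64(0.069), 4), (np.float64(0.072), 3), (np.float64(0.075), 11), (np.float64(0.078), 29), (np.float64(0.081), 11), (np.float64(0.084), 12)]
(array([ 0.5207, -0.0137]), np.float64(0.052), np.int64(20941))
[-3.62236965  1.03171442  6.38409805] [ 0.52160296 -0.01683058  0.0215374 ]
```

Roll top reads 0.052 with the centre about 1.4 mm off the pocket centre, so it is seated. I'll release it, rise and move to view the plate.

Emit:
{"method": "drive_tool", "body": {"moves": [[0.0854,[0,0,0],[0,0,0]],[0.0854,[0,0,0],[0,0,0]],[0.0854,[0,0,0],[0,0,0]],[0.0854,[0,0,-0.01],[0,0,0]],[0.0854,[0,0,-0.025],[0,0,0]],[0.0854,[0,0,-0.04],[0,0,0]],[0.0854,[0,0,-0.041],[0,0,0]],[0.0854,[0,0,-0.041],[0,0,0]],[0.0854,[0,0,-0.041],[0,0,0]],[0.0854,[-0.02,0.01,-0.03],[0,0,0]]]}}

```text
clock: 7.32
tcp_pos: [0.5293, -0.0342, 0.2521]
tool_rot: [3.14, -0.003, 1.476]
force: [2.2, 0.1, 0.0]
grip_width: 0.996
grasp_force: 0.0
```

Emit:
{"method": "drive_tool", "body": {"moves": [[0.04,[-0.036,0.014,0],[0,0,0.119]],[0.04,[-0.036,0.014,0],[0,0,0.119]],[0.04,[-0.036,0.014,0],[0,0,0.119]],[0.04,[-0.036,0.01,0],[0,0,0.119]],[0.04,[-0.03,0.005,0],[0,0,0.119]],[0.04,[-0.01,0.0,0],[0,0,0.119]],[0.04,[0,0,0],[0,0,0.119]],[0.04,[0,0,0],[0,0,0.06]],[0.04,[0,0,0],[0,0,0]],[0.04,[0,0,0],[0,0,0]]]}}

```text
clock: 8.15
tcp_pos: [0.5213, -0.2238, 0.2487]
tool_rot: [3.141, -0.0, 0.58]
force: [-0.9, -0.3, 0.1]
grip_width: 0.472
grasp_force: 0.0
```

```bash
cat > plate.py <<'E'
from h import *
im,P,s=cap("wrist"); cv2.imwrite("pics/w3.png",im[...,::-1])
print(s["tcp_pos"],s["tool_rot"],"head",np.degrees(s["tool_rot"][2])-90, s["grip_width"])
np.savez("w3.npz",P=P,im=im)
c0=np.array([.645,-.272])
m=(np.hypot(P[...,0]-c0[0],P[...,1]-c0[1])<.12)&(P[...,2]>.03)&(P[...,2]<.16)
q=P[m]; best=None; rng=np.random.default_rng(0)
for i in range(500):
    t=q[rng.choice(len(q),3,0)]; nn=np.cross(t[1]-t[0],t[2]-t[0]); L=np.linalg.norm(nn)
    if L<1e-7: continue
    nn/=L
    if abs(nn[2])<.6: continue
    inl=abs((q-t[0])@nn)<.0015
    if best is None or inl.sum()>best.sum(): best=inl
p=q[best]; c=p.mean(0); n=np.linalg.svd(p-c,full_matrices=0)[2][2]; n*=np.sign(n[2])
ex=np.array([0,0,1])-n*n[2]; ex/=np.linalg.norm(ex); ey=np.cross(n,ex)
uv=np.c_[(p-c)@ex,(p-c)@ey].astype(np.float32); rc=cv2.minAreaRect(uv)
print("n",n,np.degrees(np.arccos(n[2])),"yaw",np.degrees(np.arctan2(ex[1],ex[0])),rc,len(p),"centre",c+rc[0][0]*ex+rc[0][1]*ey)
h=(q-c)@n; k=(h>.031)&(h<.037); t=q[k]
r=cv2.minAreaRect(np.c_[(t-c)@ex,(t-c)@ey].astype(np.float32)); print("tab rect",r,"height",np.median(h[k]),k.sum())
tc=c+r[0][0]*ex+r[0][1]*ey; print("tab foot",tc)
E
python3 plate.py
```

```text
[ 0.52131301 -0.22384096  0.24873705] [ 3.14143345e+00 -2.01572650e-04  5.80199663e-01] head -56.757008060544884 0.4720228904956671
n [-0.48205424 -0.30936423  0.81970573] 34.94465304941056 yaw 32.69081647922698 ((-0.001667853444814682, -0.003150172531604767), (0.0907551720738411, 0.1943320482969284), 0.3660532534122467) 13602 centre [ 0.64837764 -0.26995579  0.07253434]
tab rect ((-0.003735782578587532, -0.0006580613553524017), (0.043077584356069565, 0.010264132171869278), 0.29871517419815063) height 0.03371823610594482 507
tab foot [ 0.64560505 -0.26877396  0.07134987]
```

View pics/w3.png

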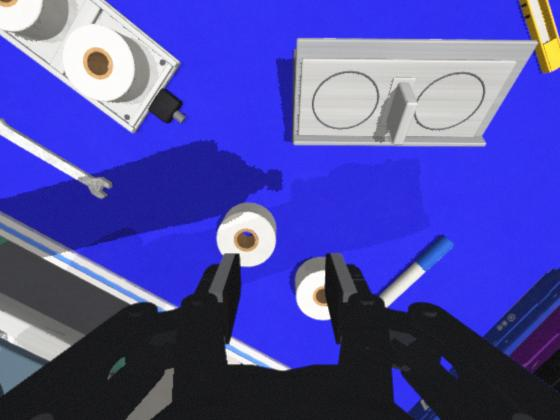

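The wrist view shows the plate with its tab at (402,110), circle marks at (345,100) and (450,100), and loose rolls B at (246,238) and C at (318,290). The fitted tilt of 34.9° and the 43 × 10 mm tab match the specification.

Run:
```python
from h import *
n=np.array([-.48205,-.30936,.81971]); f=np.array([.6456,-.2688,.0713])
need(f+.1*n,-57.3,-n); need(f+.006*n,-57.3,-n)
```

```text
t 8.2 tcp [ 0.5214 -0.2238  0.2487] q [-0.31  0.49  0.87  1.78 -0.43  1.07 -0.28] f [ 0.1  0.5 -0.4] w 0.473 0.0
shift now [0.0219 0.1052 0.0954] shift after turn [-0.0359  0.105   0.0913] turn [-0.0029  0.6096  0.0095]
t 8.2 tcp [ 0.5214 -0.2238  0.2487] q [-0.31  0.49  0.87  1.78 -0.43  1.07 -0.28] f [ 0.1  0.5 -0.4] w 0.473 0.0
shift now [0.0757 0.1057 0.1725] shift after turn [-0.0359  0.105   0.1853] turn [-0.0029  0.6096  0.0095]
```

Emit:
{"method": "drive_tool", "body": {"moves": [[0.04,[0.007,0.035,0],[0,0,0.0095]],[0.04,[0.007,0.035,0],[0,0,0]],[0.04,[0.007,0.035,0],[0,0,0]],[0.04,[0,0,0.01],[0,0.1,0]],[0.04,[0,0,0.01],[0,0.1,0]],[0.04,[0,0,0.01],[0,0.1,0]],[0.04,[0,0,0.01],[0,0.1,0]],[0.04,[0,0,0.0],[0,0.11,0]],[0.04,[0,0,0.0],[0,0.1,0]],[0.04,[0,0,0],[0,0,0]]]}}

```text
clock: 9.03
tcp_pos: [0.5961, -0.302, 0.2074]
tool_rot: [-3.14, -0.61, 0.559]
force: [-1.5, -0.9, -0.8]
grip_width: 0.467
grasp_force: 0.0
```

```bash
python3 plate.py
python3 - <<'E'
from h import *
n=np.array([-.48205,-.30936,.81971]); f=np.array([.6456,-.2688,.0713])
need(f+.006*n,-57.3,-n)
E
```

```text
[ 0.5960861  -0.30199976  0.20737196] [-3.13972652 -0.61011379  0.5594188 ] head -57.947664055216954 0.4666874109245493
n [-0.48231938 -0.30964484  0.81944377] 34.970848452451534 yaw 32.70010955490432 ((-0.003032345324754715, -0.003998003900051117), (0.19460159540176392, 0.08216690272092819), 89.84939575195312) 13861 centre [ 0.64701523 -0.27314657  0.07057403]
tab rect ((-0.001983828842639923, 0.00024612247943878174), (0.04322711005806923, 0.009779407642781734), 1.0627566576004028) height 0.03375064699109476 569
tab foot [ 0.6454454  -0.26911092  0.07117499]
t 9.08 tcp [ 0.5981 -0.3003  0.2082] q [ 0.33  0.58  0.47  1.78 -1.09  0.98  0.42] f [-0.4 -0.4  0.8] w 0.47 0.0
shift now [-0.0314 -0.001   0.139 ] shift after turn [-0.0317 -0.0009  0.1389] turn [ 0.0028  0.0022 -0.007 ]
```

Emit:
{"method": "drive_tool", "body": {"moves": [[0.04,[-0.0105,-0.0005,0.02],[0,0,-0.007]],[0.04,[-0.0105,0,0.02],[0,0,0]],[0.04,[-0.0105,0,0.02],[0,0,0]],[0.04,[0,0,0.02],[0,0,0]],[0.04,[0,0,0.018],[0,0,0]],[0.04,[0,0,0.013],[0,0,0]],[0.04,[0,0,0.01],[0,0,0]],[0.04,[0,0,0.005],[0,0,0]],[0.04,[0,0,0],[0,0,0]],[0.04,[0,0,0],[0,0,0]]]}}

```text
clock: 9.92
tcp_pos: [0.6399, -0.2729, 0.0883]
tool_rot: [3.136, -0.61, 0.578]
force: [0.0, -0.0, 0.1]
grip_width: 0.468
grasp_force: 0.0
```

Run:
```python
from h import *
n=np.array([-.48205,-.30936,.81971]); f=np.array([.6455,-.2690,.0712])
need(f+.006*n,-57.3,-n)
```

```text
t 9.92 tcp [ 0.6399 -0.2729  0.0883] q [ 0.37  0.76  0.31  1.78 -1.26  0.81  0.58] f [ 0.  -0.   0.1] w 0.468 0.0
shift now [-0.0042 -0.0003  0.0119] shift after turn [-0.0042 -0.0003  0.0119] turn [0.002  0.0001 0.0057]
```

Emit:
{"method": "drive_tool", "body": {"moves": [[0.04,[-0.004,0,0.005],[0,0,0]],[0.04,[0,0,0.005],[0,0,0]],[0.04,[0,0,0],[0,0,0]],[0.0,[0,0,0],[0,0,0]],[0.0,[0,0,0],[0,0,0]],[0.0,[0,0,0],[0,0,0]],[0.0,[0,0,0],[0,0,0]],[0.0,[0,0,0],[0,0,0]],[0.0,[0,0,0],[0,0,0]],[0.0,[0,0,0],[0,0,0]]]}}

```text
clock: 10.75
tcp_pos: [0.6416, -0.2718, 0.0774]
tool_rot: [3.136, -0.61, 0.577]
force: [-1.1, -0.6, 1.7]
grip_width: 0.108
grasp_force: 59.7
```

Run:
```python
from h import *
n=np.array([-.48205,-.30936,.81971]); f=np.array([.6455,-.2690,.0712])
need(f+.006*n,-57.3,-n)
```

```text
t 10.75 tcp [ 0.6416 -0.2718  0.0774] q [ 0.39  0.78  0.28  1.77 -1.27  0.79  0.6 ] f [-1.1 -0.6  1.7] w 0.108 59.6728652715683
shift now [ 0.0004 -0.0003  0.0018] shift after turn [ 0.0004 -0.0003  0.0018] turn [0.0021 0.0001 0.0049]
```

Emit:
{"method": "drive_tool", "body": {"moves": [[0.0,[0,0,-0.01],[0,0,0]],[0.0,[0,0,-0.02],[0,0,0]],[0.0,[0,0,-0.03],[0,0,0]],[0.0,[0,0,-0.03],[0,0,0]],[0.0,[0,0,-0.03],[0,0,0]],[0.0,[0,0,-0.02],[0,0,0]],[0.0,[0,0,-0.01],[0,-0.05,0]],[0.0,[0,0,-0.01],[0,-0.1,0]],[0.0,[0,0,-0.01],[0,-0.1,0]],[0.0,[0,0,0],[0,-0.1,0]]]}}

```text
clock: 11.58
tcp_pos: [0.5601, -0.3253, 0.2207]
tool_rot: [3.133, -0.256, 0.572]
force: [0.7, -0.3, -1.9]
grip_width: 0.108
grasp_force: 59.1
```

Emit:
{"method": "drive_tool", "body": {"moves": [[0.0,[0,0,0],[0,-0.1,0]],[0.0,[0,0,0],[0,-0.1,0]],[0.0,[0,0,0],[0,-0.06,0]],[0.0,[0,0,0],[0,0,0.1]],[0.0,[0,0,0],[0,0,0.1]],[0.0,[0,0,0],[0,0,0.1]],[0.0,[0,0,0],[0,0,0.1]],[0.0,[0,0,0],[0,0,0.1]],[0.0,[0,0,0],[0,0,0.1]],[0.0,[0,0,0],[0,0,0.06]]]}}

```text
clock: 12.42
tcp_pos: [0.5607, -0.322, 0.2175]
tool_rot: [3.14, -0.002, -0.091]
force: [-0.4, 0.3, -1.3]
grip_width: 0.104
grasp_force: 59.1
```

Run:
```python
from h import *
need((.5245,.0331,.18),-95.6)
im,P,s=cap("wrist"); cv2.imwrite("pics/w4.png",im[...,::-1])
```

```text
t 12.42 tcp [ 0.5607 -0.322   0.2175] q [-0.11  0.7   0.88  1.6  -0.58  1.12 -0.75] f [-0.4  0.3 -1.3] w 0.104 59.08893048763275
shift now [-0.0683 -0.3504  0.0367] shift after turn [-0.0706 -0.3498  0.0375] turn [ 0.0019 -0.0015  0.0068]
```

View pics/w4.png

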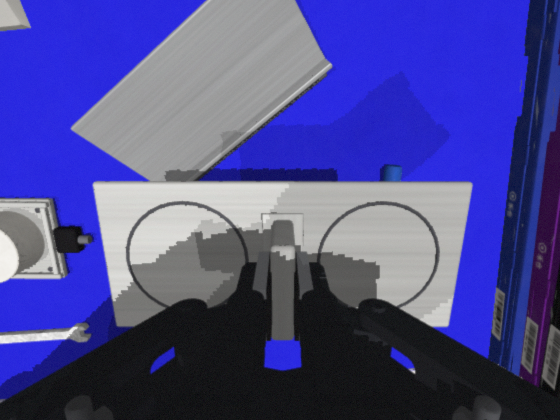

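The plate is held level, with the tab centred between the fingers at (283,270). Moving over the stand now.

Emit:
{"method": "drive_tool", "body": {"moves": [[0.0,[-0.0075,-0.03,0],[0,0,0.007]],[0.0,[-0.0075,-0.039,0],[0,0,0]],[0.0,[-0.0075,-0.039,0],[0,0,0]],[0.0,[-0.0075,-0.039,0],[0,0,0]],[0.0,[-0.0075,-0.039,0],[0,0,0]],[0.0,[-0.0075,-0.039,0],[0,0,0]],[0.0,[-0.0075,-0.039,0],[0,0,0]],[0.0,[-0.0075,-0.039,0],[0,0,0]],[0.0,[-0.0075,-0.039,0],[0,0,0]],[0.0,[-0.0,-0.009,0.01],[0,0,0]]]}}

```text
clock: 13.3
tcp_pos: [0.526, 0.0416, 0.2067]
tool_rot: [-3.14, -0.002, -0.082]
force: [0.8, 1.0, -2.9]
grip_width: 0.103
grasp_force: 59.3
```

Run:
```python
from h import *
viewer.capture("top")
im,P,s=cap("wrist"); t=s["tcp_pos"]
Rt=R.from_euler("xyz",s["tool_rot"]).as_matrix()
L=(P-t)@Rt
m=(abs(L[...,2]-.008)<.005)&(np.hypot(L[...,0],L[...,1])<.12)
m=cv2.morphologyEx(m.astype(np.uint8),cv2.MORPH_OPEN,np.ones((3,3)))>0
q=L[m].astype(np.float32); print(m.sum(),"plate in tool",cv2.minAreaRect(q[:,:2]),np.median(q[:,2]), q[:,:2].min(0),q[:,:2].max(0))
A=np.c_[q[:,:2],np.ones(len(q))]; print("slope",np.linalg.lstsq(A,q[:,2],rcond=None)[0])
need((.5245,.0331,.07),-95.6,s=s)
```

```text
Traceback (most recent call last):
cv2.error: OpenCV(4.12.0) /io/opencv/modules/imgproc/src/convhull.cpp:143: error: (-215:Assertion failed) total >= 0 && (depth == CV_32F || depth == CV_32S) in function 'convexHull'
```

Run:
```python
from h import *
im,P,s=cap("wrist"); t=s["tcp_pos"]
Rt=R.from_euler("xyz",s["tool_rot"]).as_matrix()
L=(P-t)@Rt
m=(abs(L[...,2]-.008)<.005)&(np.hypot(L[...,0],L[...,1])<.12)
m=cv2.morphologyEx(m.astype(np.uint8),cv2.MORPH_OPEN,np.ones((3,3)))>0
q=L[m]; print(m.sum(),"plate in tool",cv2.minAreaRect(q[:,:2].astype(np.float32).copy()),np.median(q[:,2]), q[:,:2].min(0),q[:,:2].max(0))
A=np.c_[q[:,:2],np.ones(len(q))]; print("slope",np.linalg.lstsq(A,q[:,2],rcond=None)[0])
need((.5245,.0331,.07),-95.6,s=s)
```

```text
40651 plate in tool ((-0.0002876855432987213, 0.000960811972618103), (0.08044040203094482, 0.18076986074447632), 0.06651406735181808) 0.008706005696401738 [-0.04060798 -0.08946918] [0.03995465 0.09134302]
slope [0.00027367 0.00017521 0.00868621]
t 13.4 tcp [0.5251 0.0369 0.2051] q [-0.88  0.52  0.97  1.93 -0.52  0.97 -1.32] f [ 0.3 -1.  -1.4] w 0.102 59.27119195461273
shift now [-0.0002  0.0036  0.1351] shift after turn [-0.0002  0.0039  0.1351] turn [0.002  0.0005 0.0128]
```

Emit:
{"method": "drive_tool", "body": {"moves": [[0.0,[0,0.0025,0.02],[0.002,0,0.0125]],[0.0,[0,0,0.03],[0,0,0]],[0.0,[0,0,0.03],[0,0,0]],[0.0,[0,0,0.025],[0,0,0]],[0.0,[0,0,0.015],[0,0,0]],[0.0,[0,0,0.008],[0,0,0]],[0.0,[0,0,0.004],[0,0,0]],[0.0,[0,0,0.003],[0,0,0]],[0.0,[0,0,0.0],[0,0,0]],[0.0,[0,0,0.0],[0,0,0]]]}}

```text
clock: 14.28
tcp_pos: [0.5271, 0.03, 0.0722]
tool_rot: [3.141, -0.004, -0.106]
force: [-0.0, -0.4, -1.9]
grip_width: 0.105
grasp_force: 59.3
```

Run:
```python
from h import *
need((.5245,.0341,.0647),-95.6)
```

```text
t 14.28 tcp [0.5271 0.03   0.0722] q [-0.71  0.71  0.76  2.   -0.74  0.73 -1.16] f [-0.  -0.4 -1.9] w 0.105 59.25416171550751
shift now [-0.003  -0.0038  0.0075] shift after turn [-0.003  -0.0038  0.0075] turn [ 0.0008 -0.004  -0.0079]
```

Emit:
{"method": "drive_tool", "body": {"moves": [[0.0,[-0.003,-0.004,0],[0,-0.004,-0.008]],[0.0,[0,0,0.002],[0,0,0]],[0.0,[0,0,0.002],[0,0,0]],[0.0,[0,0,0.002],[0,0,0]],[0.0,[0,0,0.0],[0,0,0]],[0.0,[0,0,0],[0,0,0]],[0.0,[0,0,0],[0,0,0]],[0.0,[0,0,0],[0,0,0]],[0.0,[0,0,0.0],[0,0,0]],[0.0,[0,0,0.0],[0,0,0]]]}}

```text
clock: 15.12
tcp_pos: [0.5238, 0.0345, 0.0653]
tool_rot: [3.14, 0.001, -0.097]
force: [0.0, 0.7, -1.5]
grip_width: 0.099
grasp_force: 59.3
```

Run:
```python
from h import *
need((.5245,.0341,.0647),-95.6)
```

```text
t 15.12 tcp [0.5238 0.0345 0.0653] q [-0.71  0.72  0.75  2.01 -0.75  0.72 -1.15] f [ 0.   0.7 -1.5] w 0.099 59.28677558898926
shift now [0.0007 0.0003 0.0006] shift after turn [0.0007 0.0003 0.0006] turn [0.0011 0.0014 0.0003]
```

Not yet in contact: the force still reads the plate's weight. I'll lower slightly, then release and rise.

Emit:
{"method": "drive_tool", "body": {"moves": [[0.0,[0.0005,0,0.001],[0,0,0]],[0.0,[0,0,0.001],[0,0,0]],[0.0,[0,0,0],[0,0,0]],[0.0,[0,0,0],[0,0,0]],[0.0,[0,0,0],[0,0,0]],[0.03,[0,0,0],[0,0,0]],[0.03,[0,0,0],[0,0,0]],[0.03,[0,0,0],[0,0,0]],[0.03,[0,0,0],[0,0,0]],[0.03,[0,0,0],[0,0,0]]]}}

```text
clock: 15.95
tcp_pos: [0.5243, 0.0345, 0.0632]
tool_rot: [3.14, 0.002, -0.097]
force: [0.3, 1.0, 0.4]
grip_width: 0.351
grasp_force: 0.0
```

Emit:
{"method": "drive_tool", "body": {"moves": [[0.03,[0,0,-0.005],[0,0,0]],[0.03,[0,0,-0.015],[0,0,0]],[0.03,[0,0,-0.025],[0,0,0]],[0.03,[0,0,-0.03],[0,0,0]],[0.03,[0,0,-0.04],[0,0,0]],[0.05,[0,0,-0.04],[0,0,0]],[0.0854,[0,0.0,-0.02],[0,0,0]],[0.0854,[0,0.03,0],[0,0,-0.1]],[0.0854,[0,0.03,0],[0,0,-0.1]],[0.0854,[0,0,0],[0,0,0]]]}}

```text
clock: 16.78
tcp_pos: [0.5212, -0.0317, 0.24]
tool_rot: [3.138, -0.001, 0.1]
force: [-0.8, -0.4, 0.7]
grip_width: 0.999
grasp_force: 0.0
```

```bash
cat > chk.py <<'E'
from h import *
import sys
for n in sys.argv[1:]:
    im,P,s=cap(n)
    m=(abs(P[...,2]-.056)<.004)&(np.hypot(P[...,0]-.5245,P[...,1]-.033)<.115)
    m=cv2.morphologyEx(m.astype(np.uint8),cv2.MORPH_OPEN,np.ones((3,3)))>0
    q=P[m]; 
    if len(q)<50: print(n,"few"); continue
    A=np.c_[q[:,:2]-(.5245,.033),np.ones(len(q))]
    print(n,"plate",cv2.minAreaRect(q[:,:2].astype(np.float32).copy()),"plane",np.round(np.linalg.lstsq(A,q[:,2],rcond=None)[0],4))
    cv2.imwrite(f"pics/c_{n}_{s['clock']:.1f}.png",im[...,::-1])
    for c,z in(((.4395,-.2275),.04),((.4293,-.3448),.04)):
        try: print("roll",rolls(P,c,z,r=.05))
        except Exception as e: print("none")
E
python3 chk.py scene top wrist; python3 -c "
from h import *
need((.4395,-.2275,.2),-5.6)"
```

```text
scene plate ((0.5239992141723633, 0.03320544958114624), (0.18339742720127106, 0.08022314310073853), 84.43135833740234) plane [-0.0001 -0.0001  0.0562]
roll (array([ 0.4392, -0.2271]), np.float64(0.0401), np.int64(672))
roll (array([ 0.4292, -0.3445]), np.float64(0.04), np.int64(785))
top few
wrist plate ((0.5237807631492615, 0.033329736441373825), (0.1800510287284851, 0.08025426417589188), 84.29718017578125) plane [-0.0004 -0.001   0.056 ]
roll (array([ 0.4395, -0.2271]), np.float64(0.04), np.int64(2442))
roll (array([ 0.4292, -0.344 ]), np.float64(0.04), np.int64(1952))
t 16.93 tcp [ 0.5216 -0.0252  0.2385] q [-0.77  0.45  0.97  1.91 -0.44  1.02 -1.09] f [-0.3  0.2 -0.3] w 0.998 0.0
shift now [-0.1019  0.1931  0.0387] shift after turn [-0.2094 -0.0619  0.0385] turn [-1.1000e-03  1.5000e-03 -1.3725e+00]
```

Emit:
{"method": "drive_tool", "body": {"moves": [[0.0854,[-0.017,0.032,0],[0,0,0]],[0.0854,[-0.017,0.032,0],[0,0,0]],[0.0854,[-0.017,0.032,0],[0,0,0]],[0.0854,[-0.017,0.032,0],[0,0,0]],[0.0854,[-0.017,0.032,0],[0,0,0]],[0.0854,[-0.017,0.032,0],[0,0,0]],[0.0854,[0,0,0],[0,0,-0.115]],[0.0854,[0,0,0],[0,0,-0.115]],[0.0854,[0,0,0],[0,0,-0.115]],[0.0854,[0,0,0],[0,0,-0.115]]]}}

```text
clock: 17.77
tcp_pos: [0.4403, -0.2256, 0.2384]
tool_rot: [-3.141, 0.002, 0.569]
force: [-0.0, -0.0, -0.2]
grip_width: 1.003
grasp_force: 0.0
```

Emit:
{"method": "drive_tool", "body": {"moves": [[0.0854,[0,0,0.015],[0,0,-0.115]],[0.0854,[0,0,0.015],[0,0,-0.115]],[0.0854,[0,0,0.015],[0,0,-0.115]],[0.0854,[0,0,0.015],[0,0,-0.115]],[0.0854,[0,0,0.015],[0,0,-0.115]],[0.0854,[0,0,0.015],[0,0,-0.115]],[0.0854,[0,0,0.01],[0,0,-0.115]],[0.0854,[0,0,0],[0,0,-0.11]],[0.0854,[0,0,0],[0,0,0]],[0.0854,[0,0,0],[0,0,0]]]}}

```text
clock: 18.6
tcp_pos: [0.4402, -0.226, 0.1385]
tool_rot: [-3.14, 0.001, 1.475]
force: [-0.8, 0.1, 1.0]
grip_width: 1.004
grasp_force: 0.0
```

```bash
python3 -c "
from h import *
im,P,s=cap('wrist')
print(rolls(P,(.4394,-.2271),.04,r=.05))
need((.4394,-.2271,.005),-5.6,s=s)"
```

```text
(array([ 0.4389, -0.2273]), np.float64(0.04), np.int64(5408))
t 18.6 tcp [ 0.4402 -0.226   0.1385] q [-0.04  0.46  0.53  2.04 -0.34  0.73  0.61] f [-0.8  0.1  1. ] w 1.004 0.0
shift now [-0.0011 -0.0004  0.1335] shift after turn [-0.0012 -0.0007  0.1335] turn [-0.0018  0.0007  0.0019]
```

Emit:
{"method": "drive_tool", "body": {"moves": [[0.0854,[-0.001,-0.001,0.025],[0,0,0]],[0.0854,[0,0,0.03],[0,0,0]],[0.0854,[0,0,0.03],[0,0,0]],[0.0854,[0,0,0.025],[0,0,0]],[0.0854,[0,0,0.015],[0,0,0]],[0.0854,[0,0,0.008],[0,0,0]],[0.0854,[0,0,0],[0,0,0]],[0.06,[0,0,0],[0,0,0]],[0.06,[0,0,0],[0,0,0]],[0.06,[0,0,0],[0,0,0]]]}}

```text
clock: 19.48
tcp_pos: [0.4394, -0.2282, 0.0072]
tool_rot: [3.141, 0.002, 1.477]
force: [-1.2, 0.3, 5.4]
grip_width: 0.783
grasp_force: 66.9
```

Emit:
{"method": "drive_tool", "body": {"moves": [[0.06,[0,0,0],[0,0,0]],[0.06,[0,0,0],[0,0,0]],[0.06,[0,0,-0.01],[0,0,0]],[0.06,[0,0,-0.02],[0,0,0]],[0.06,[0,0,-0.03],[0,0,0]],[0.06,[0,0,-0.035],[0,0,0]],[0.06,[0,0,-0.035],[0,0,0]],[0.06,[0,0,-0.03],[0,0,0]],[0.06,[0,0,-0.015],[0,0,0]],[0.06,[0,0,0],[0,0,0]]]}}

```text
clock: 20.32
tcp_pos: [0.4409, -0.2286, 0.1851]
tool_rot: [3.135, 0.002, 1.477]
force: [0.3, -0.8, -1.5]
grip_width: 0.776
grasp_force: 67.3
```

```bash
python3 -c "
from h import *
im,P,s=cap('wrist');t=s['tcp_pos']
z=P[...,2][np.hypot(P[...,0]-t[0],P[...,1]-t[1])<.03]-t[2];h,e=np.histogram(z[np.isfinite(z)],np.arange(.01,.05,.002));print('top above TCP',e[h.argmax()],h.max())
c,_,k=rolls(P,t[:2],t[2]+.031,r=.05,tol=.007);print(c-t[:2],k)
yy=np.array([.0985,.9951]);c0=np.array([.5238,.0333])
need((*(c0+.048*yy),t[2]),-5.6,s=s);need((*(c0-.048*yy),t[2]),-5.6,s=s)"
```

```text
top above TCP 0.032 13197
[-0.00111273  0.0014834 ] 21953
t 20.32 tcp [ 0.4409 -0.2286  0.1851] q [-0.09  0.38  0.59  2.01 -0.29  0.82  0.57] f [ 0.3 -0.8 -1.5] w 0.776 67.31204509735107
shift now [ 3.165e-01  5.820e-02 -3.000e-04] shift after turn [0.3167 0.057  0.    ] turn [0.0062 0.0021 0.004 ]
t 20.32 tcp [ 0.4409 -0.2286  0.1851] q [-0.09  0.38  0.59  2.01 -0.29  0.82  0.57] f [ 0.3 -0.8 -1.5] w 0.776 67.31204509735107
shift now [ 2.205e-01  5.780e-02 -1.000e-04] shift after turn [0.2207 0.0569 0.    ] turn [0.0062 0.0021 0.004 ]
```

Emit:
{"method": "drive_tool", "body": {"moves": [[0.06,[0.03,0.006,0],[0.006,0.002,0.004]],[0.06,[0.038,0.007,0],[0,0,0]],[0.06,[0.038,0.007,0],[0,0,0]],[0.06,[0.038,0.007,0],[0,0,0]],[0.06,[0.038,0.007,0],[0,0,0]],[0.06,[0.038,0.007,0],[0,0,0]],[0.06,[0.038,0.007,0],[0,0,0]],[0.06,[0.038,0.007,0],[0,0,0]],[0.06,[0.018,0.001,0.01],[0,0,0]],[0.06,[0,0,0],[0,0,0]]]}}

```text
clock: 21.2
tcp_pos: [0.5235, 0.0855, 0.1679]
tool_rot: [-3.13, -0.002, 1.482]
force: [-0.3, -0.2, -1.6]
grip_width: 0.78
grasp_force: 67.3
```

```bash
python3 -c "
from h import *
yy=np.array([.0985,.9951]);c0=np.array([.5238,.0333])
viewer.capture('top');viewer.capture('top')
im,P,s=cap('wrist');t=s['tcp_pos']
c,_,k=rolls(P,t[:2],t[2]+.031,r=.05,tol=.007);print('roll',c,'off',c-t[:2],'spot',c0+.048*yy)
need((*(c0+.048*yy),.063),-5.6,s=s)"
```

```text
roll [0.5225 0.0808] off [-0.00089637  0.00121859] spot [0.528528  0.0810648]
t 21.3 tcp [0.5234 0.0796 0.1691] q [-0.63  0.46  0.51  1.93 -0.29  0.84 -0.06] f [-0.7 -0.6 -1.4] w 0.78 67.3249340057373
shift now [0.002  0.0061 0.106 ] shift after turn [0.002  0.005  0.1061] turn [-0.0103  0.0007  0.0018]
```

Emit:
{"method": "drive_tool", "body": {"moves": [[0.06,[0.0005,0.006,0.01],[-0.01,0,0.002]],[0.06,[0,0,0.02],[0,0,0]],[0.06,[0,0,0.02],[0,0,0]],[0.06,[0,0,0.02],[0,0,0]],[0.06,[0,0,0.015],[0,0,0]],[0.06,[0,0,0.01],[0,0,0]],[0.06,[0,0,0.004],[0,0,0]],[0.06,[0,0,0],[0,0,0]],[0.06,[0,0,0],[0,0,0]],[0.06,[0,0,0],[0,0,0]]]}}

```text
clock: 22.18
tcp_pos: [0.5317, 0.0793, 0.0724]
tool_rot: [3.137, -0.001, 1.471]
force: [0.3, -0.0, -0.7]
grip_width: 0.78
grasp_force: 67.3
```

```bash
python3 -c "
from h import *
im,P,s=cap('wrist');t=s['tcp_pos']
c,_,k=rolls(P,t[:2],t[2]+.031,r=.05,tol=.007);print('roll',c,'off',c-t[:2])
need((.5285,.0811,.063),-5.6,s=s)"
```

```text
roll [0.5303 0.0805] off [-0.00138731  0.00119798]
t 22.18 tcp [0.5317 0.0793 0.0724] q [-0.55  0.62  0.41  1.96 -0.4   0.64  0.02] f [ 0.3 -0.  -0.7] w 0.78 67.32393264770508
shift now [ 0.0015 -0.0034  0.0094] shift after turn [ 0.0015 -0.0033  0.0094] turn [ 0.0041 -0.0013 -0.002 ]
```

Emit:
{"method": "drive_tool", "body": {"moves": [[0.06,[0.0005,-0.002,0.002],[0.004,0,0]],[0.06,[0,0,0.002],[0,0,0]],[0.06,[0,0,0.002],[0,0,0]],[0.06,[0,0,0.002],[0,0,0]],[0.06,[0,0,0.001],[0,0,0]],[0.06,[0,0,0.0],[0,0,0]],[0.06,[0,0,0],[0,0,0]],[0.06,[0,0,0],[0,0,0]],[0.06,[0,0,0],[0,0,0]],[0.06,[0,0,0],[0,0,0]]]}}

```text
clock: 23.07
tcp_pos: [0.529, 0.0804, 0.0632]
tool_rot: [-3.14, -0.002, 1.472]
force: [-3.6, 0.7, 10.3]
grip_width: 0.78
grasp_force: 68.7
```

Contact made, about 10 N. I'll ease off 0.5 mm, open and rise.

Emit:
{"method": "drive_tool", "body": {"moves": [[0.06,[0,0,-0.0005],[0,0,0]],[0.06,[0,0,0],[0,0,0]],[0.0854,[0,0,0],[0,0,0]],[0.0854,[0,0,0],[0,0,0]],[0.0854,[0,0,0],[0,0,0]],[0.0854,[0,0,0],[0,0,0]],[0.0854,[0,0,-0.01],[0,0,0]],[0.0854,[0,0,-0.02],[0,0,0]],[0.0854,[0,0,-0.03],[0,0,0]],[0.0854,[0,0,-0.04],[0,0,0]]]}}

```text
clock: 23.9
tcp_pos: [0.5274, 0.0797, 0.1629]
tool_rot: [-3.136, 0.001, 1.471]
force: [0.7, 0.9, 0.7]
grip_width: 0.996
grasp_force: 0.0
```

```bash
python3 chk.py scene; python3 -c "
from h import *
im,P,s=cap('wrist'); print('placed',rolls(P,(.5285,.081),.096,r=.045)); im,P,s=cap('scene'); print('placed',rolls(P,(.5285,.081),.096,r=.045))
need((.4292,-.3443,.2),-5.6)"
```

```text
scene plate ((0.523874044418335, 0.033041007816791534), (0.18004675209522247, 0.08027835190296173), 84.512451171875) plane [0.002  0.0031 0.0564]
none
roll (array([ 0.4293, -0.3444]), np.float64(0.0401), np.int64(788))
placed (array([0.5278, 0.081 ]), np.float64(0.096), np.int64(6553))
placed (array([0.5279, 0.0809]), np.float64(0.096), np.int64(481))
t 24.05 tcp [0.5314 0.0804 0.1664] q [-0.63  0.47  0.51  1.92 -0.31  0.82 -0.05] f [ 0.7  0.6 -0.2] w 1.002 0.0
shift now [-0.4326 -0.0594 -0.0354] shift after turn [-0.4326 -0.0603 -0.0336] turn [ 0.0044 -0.0034 -0.0017]
  return _methods._mean(a, axis=axis, dtype=dtype,
  ret = um.true_divide(
```

Emit:
{"method": "drive_tool", "body": {"moves": [[0.0854,[-0.03,-0.004,-0.01],[0.004,-0.003,-0.002]],[0.0854,[-0.04,-0.0055,0],[0,0,0]],[0.0854,[-0.04,-0.0055,0],[0,0,0]],[0.0854,[-0.04,-0.0055,0],[0,0,0]],[0.0854,[-0.04,-0.0055,0],[0,0,0]],[0.0854,[-0.04,-0.0055,0],[0,0,0]],[0.0854,[-0.04,-0.0055,0],[0,0,0]],[0.0854,[-0.04,-0.0055,0],[0,0,0]],[0.0854,[-0.04,-0.0055,0],[0,0,0]],[0.0854,[-0.04,-0.0055,0],[0,0,0]]]}}

```text
clock: 24.88
tcp_pos: [0.4366, -0.3041, 0.1734]
tool_rot: [-3.135, 0.001, 1.474]
force: [1.0, -1.2, 0.2]
grip_width: 1.0
grasp_force: 0.0
```

Emit:
{"method": "drive_tool", "body": {"moves": [[0.0854,[-0.035,-0.0055,0.01],[0,0,0]],[0.0854,[-0.005,0,0.02],[0,0,0]],[0.0854,[0,0,0.02],[0,0,0]],[0.0854,[0,0,0.01],[0,0,0]],[0.0854,[0,0,0],[0,0,0]],[0.0854,[0,0,0],[0,0,0]],[0.0854,[0,0,0],[0,0,0]],[0.0854,[0,0,0],[0,0,0]],[0.0854,[0,0,0],[0,0,0]],[0.0854,[0,0,0],[0,0,0]]]}}

```text
clock: 25.72
tcp_pos: [0.4288, -0.3422, 0.1148]
tool_rot: [-3.137, 0.003, 1.474]
force: [0.4, -0.6, 0.5]
grip_width: 1.0
grasp_force: 0.0
```

```bash
python3 -c "
from h import *
im,P,s=cap('wrist'); print(rolls(P,(.429,-.344),.04,r=.05))
need((.4293,-.3444,.0065),-5.6,s=s)"
```

```text
(array([ 0.4287, -0.3446]), np.float64(0.0399), np.int64(6471))
t 25.72 tcp [ 0.4288 -0.3422  0.1148] q [ 0.2   0.58  0.52  1.92 -0.4   0.75  0.85] f [ 0.4 -0.6  0.5] w 1.0 0.0
shift now [-0.0019  0.0012  0.1083] shift after turn [-0.0022  0.0007  0.1083] turn [-0.0043  0.0025  0.001 ]
```

Emit:
{"method": "drive_tool", "body": {"moves": [[0.0854,[-0.002,0.0005,0.02],[-0.004,0.0025,0]],[0.0854,[0,0,0.025],[0,0,0]],[0.0854,[0,0,0.025],[0,0,0]],[0.0854,[0,0,0.02],[0,0,0]],[0.0854,[0,0,0.012],[0,0,0]],[0.0854,[0,0,0.006],[0,0,0]],[0.0854,[0,0,0],[0,0,0]],[0.06,[0,0,0],[0,0,0]],[0.06,[0,0,0],[0,0,0]],[0.06,[0,0,0],[0,0,0]]]}}

```text
clock: 26.6
tcp_pos: [0.4292, -0.345, 0.0078]
tool_rot: [3.141, 0.001, 1.473]
force: [-0.3, -0.3, 5.3]
grip_width: 0.773
grasp_force: 66.8
```

Emit:
{"method": "drive_tool", "body": {"moves": [[0.06,[0,0,0],[0,0,0]],[0.06,[0,0,0],[0,0,0]],[0.06,[0,0,-0.01],[0,0,0]],[0.06,[0,0,-0.02],[0,0,0]],[0.06,[0,0,-0.03],[0,0,0]],[0.06,[0,0,-0.035],[0,0,0]],[0.06,[0,0,-0.035],[0,0,0]],[0.06,[0,0,-0.03],[0,0,0]],[0.06,[0,0,-0.015],[0,0,0]],[0.06,[0,0,0],[0,0,0]]]}}

```text
clock: 27.43
tcp_pos: [0.4305, -0.346, 0.1859]
tool_rot: [3.136, 0.003, 1.473]
force: [-0.7, -0.3, -2.4]
grip_width: 0.782
grasp_force: 67.2
```

```bash
python3 -c "
from h import *
im,P,s=cap('wrist');t=s['tcp_pos']
z=P[...,2][np.hypot(P[...,0]-t[0],P[...,1]-t[1])<.03]-t[2];h,e=np.histogram(z[np.isfinite(z)],np.arange(.01,.05,.002));print('top above TCP',e[h.argmax()],h.max())
c,_,k=rolls(P,t[:2],t[2]+.031,r=.05,tol=.007);print(c-t[:2],k)
yy=np.array([.0985,.9951]);c0=np.array([.5238,.0333])
print(c0-.048*yy);need((*(c0-.048*yy),t[2]),-5.6,s=s)"
```

```text
top above TCP 0.032 9653
[-0.00098839  0.00082831] 21700
[ 0.519072  -0.0144648]
t 27.43 tcp [ 0.4305 -0.346   0.1859] q [ 0.15  0.48  0.59  1.87 -0.34  0.88  0.8 ] f [-0.7 -0.3 -2.4] w 0.782 67.17942953109741
shift now [ 0.3386  0.0558 -0.0006] shift after turn [0.3386 0.0558 0.    ] turn [0.0058 0.0027 0.0001]
```

Emit:
{"method": "drive_tool", "body": {"moves": [[0.06,[0.03,0.005,0],[0.006,0.003,0]],[0.06,[0.04,0.0067,0],[0,0,0]],[0.06,[0.04,0.0067,0],[0,0,0]],[0.06,[0.04,0.0067,0],[0,0,0]],[0.06,[0.04,0.0067,0],[0,0,0]],[0.06,[0.04,0.0067,0],[0,0,0]],[0.06,[0.04,0.0067,0],[0,0,0]],[0.06,[0.035,0.006,0],[0,0,0]],[0.06,[0.025,0.004,0],[0,0,0]],[0.06,[0.008,0.001,0],[0,0,0]]]}}

```text
clock: 28.32
tcp_pos: [0.5173, -0.0077, 0.1805]
tool_rot: [-3.132, -0.005, 1.48]
force: [0.1, -0.2, -0.8]
grip_width: 0.78
grasp_force: 67.2
```

Emit:
{"method": "drive_tool", "body": {"moves": [[0.06,[0,0,0],[0,0,0]],[0.06,[0,0,0.02],[0,0,0]],[0.06,[0,0,0.025],[0,0,0]],[0.06,[0,0,0.025],[0,0,0]],[0.06,[0,0,0.02],[0,0,0]],[0.06,[0,0,0.01],[0,0,0]],[0.06,[0,0,0],[0,0,0]],[0.06,[0,0,0],[0,0,0]],[0.06,[0,0,0],[0,0,0]],[0.06,[0,0,0],[0,0,0]]]}}

```text
clock: 29.15
tcp_pos: [0.5176, -0.0133, 0.083]
tool_rot: [-3.136, -0.004, 1.473]
force: [0.0, -0.0, -0.9]
grip_width: 0.777
grasp_force: 67.2
```

```bash
python3 -c "
from h import *
im,P,s=cap('wrist');t=s['tcp_pos']
c,_,k=rolls(P,t[:2],t[2]+.031,r=.05,tol=.007);print('roll',c,'off',c-t[:2])
need((.519+.001,-.0145-.001,.0638),-5.6,s=s)"
```

```text
roll [ 0.5164 -0.0128] off [-0.00119264  0.00053362]
t 29.15 tcp [ 0.5176 -0.0133  0.083 ] q [-0.4   0.58  0.45  2.   -0.41  0.65  0.21] f [ 0.  -0.  -0.9] w 0.777 67.20021486282349
shift now [-0.002   0.0027  0.0192] shift after turn [-0.0019  0.0026  0.0192] turn [-0.0053 -0.0037  0.    ]
```

Emit:
{"method": "drive_tool", "body": {"moves": [[0.06,[-0.0015,0.0025,0.004],[-0.005,-0.004,0]],[0.06,[0,0,0.004],[0,0,0]],[0.06,[0,0,0.004],[0,0,0]],[0.06,[0,0,0.003],[0,0,0]],[0.06,[0,0,0.002],[0,0,0]],[0.06,[0,0,0.001],[0,0,0]],[0.06,[0,0,0.0005],[0,0,0]],[0.06,[0,0,0],[0,0,0]],[0.06,[0,0,0],[0,0,0]],[0.06,[0,0,0],[0,0,0]]]}}

```text
clock: 30.03
tcp_pos: [0.5186, -0.0146, 0.0638]
tool_rot: [-3.138, 0.0, 1.474]
force: [-2.9, 0.8, 9.7]
grip_width: 0.773
grasp_force: 68.5
```

```bash
python3 -c "
from h import *
im,P,s=cap('wrist');t=s['tcp_pos']
c,z,k=rolls(P,t[:2],.096,r=.045,tol=.006);print('roll',c,z,'off',c-t[:2])
need((.52,-.0155,.0638),-5.6,s=s)"
```

```text
roll [ 0.5178 -0.0116] 0.096 off [-0.00078322  0.0030443 ]
t 30.03 tcp [ 0.5186 -0.0146  0.0638] q [-0.39  0.61  0.42  2.01 -0.43  0.61  0.23] f [-2.9  0.8  9.7] w 0.773 68.4715461730957
shift now [-0.0007  0.0015 -0.    ] shift after turn [-0.0007  0.0015 -0.    ] turn [-0.0032  0.0001  0.0005]
```

In place: roll top at 0.096, within about 3 mm of the mark. Releasing and rising.

Emit:
{"method": "drive_tool", "body": {"moves": [[0.06,[0,0,-0.0005],[0,0,0]],[0.06,[0,0,0],[0,0,0]],[0.0854,[0,0,0],[0,0,0]],[0.0854,[0,0,0],[0,0,0]],[0.0854,[0,0,0],[0,0,0]],[0.0854,[0,0,0],[0,0,0]],[0.0854,[0,0,-0.01],[0,0,0]],[0.0854,[0,0,-0.02],[0,0,0]],[0.0854,[0,0,-0.03],[0,0,0]],[0.0854,[0,0,-0.04],[0,0,0]]]}}

```text
clock: 30.92
tcp_pos: [0.5174, -0.0147, 0.1637]
tool_rot: [-3.135, 0.002, 1.473]
force: [0.9, 0.6, 0.0]
grip_width: 1.001
grasp_force: 0.0
```

Emit:
{"method": "drive_tool", "body": {"moves": [[0.0854,[0,0,-0.04],[0,0,0]],[0.0854,[-0.03,0,-0.03],[0,0,0]],[0.0854,[-0.03,0,0],[0,0,0]],[0.0854,[-0.03,0,0],[0,0,0]],[0.0854,[0,0,0],[0,0,0]],[0.0854,[0,0,0],[0,0,0]],[0.0854,[0,0,0],[0,0,0]],[0.0854,[0,0,0],[0,0,0]],[0.0854,[0,0,0],[0,0,0]],[0.0854,[0,0,0],[0,0,0]]]}}

```text
clock: 31.75
tcp_pos: [0.5107, -0.1026, 0.2331]
tool_rot: [-3.139, 0.0, 1.475]
force: [-0.1, 0.3, 0.2]
grip_width: 0.994
grasp_force: 0.0
```

```bash
python3 -W ignore chk.py scene; python3 -c "
from h import *
im,P,s=cap('scene')
print('L',rolls(P,(.5285,.081),.096,r=.045),'R',rolls(P,(.519,-.0145),.096,r=.045),'spots .5285,.0811 .5191,-.0145')
cv2.imwrite('pics/end.png',im[...,::-1])"
```

```text
scene plate ((0.521125078201294, 0.0035647042095661163), (0.1219039261341095, 0.08005397021770477), 84.24191284179688) plane [-0.0015  0.0081  0.0565]
none
none
L (array([0.5291, 0.0793]), np.float64(0.0957), np.int64(20)) R (array([ 0.5177, -0.015 ]), np.float64(0.0959), np.int64(523)) spots .5285,.0811 .5191,-.0145
```

View pics/end.png

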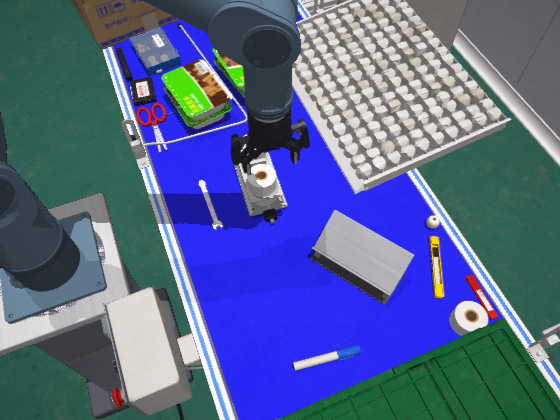

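The right-hand roll stands on its mark at (262,178), and the spanner and marker have not moved. The arm hides the left-hand roll, so I'll check that one with the wrist camera and hand in if it is good.

```bash
python3 -W ignore -c "
from h import *
im,P,s=cap('wrist')
l=rolls(P,(.5285,.081),.096,r=.045); r=rolls(P,(.519,-.0145),.096,r=.045); print(l,r,s['force'])
ok=l[2]>300 and r[2]>300 and abs(l[0]-(.5285,.0811)).max()<.006 and abs(r[0]-(.519,-.0145)).max()<.006
print(ok, arm.finish_job() if ok else '')"
```

```text
(array([0.5454, 0.0655]), np.float64(0.0916), np.int64(71)) (array([ 0.5178, -0.0141]), np.float64(0.0959), np.int64(5403)) [ 0.09431892 -0.22539196  0.52216419]
False
```

The left roll is only at the edge of the wrist view, with 71 points. I'll move the arm clear and look again.

Emit:
{"method": "drive_tool", "body": {"moves": [[0.0854,[-0.04,0,0],[0,0,0]],[0.0854,[-0.04,0,0],[0,0,0]],[0.0854,[-0.04,0,0],[0,0,0]],[0.0854,[-0.04,0,0],[0,0,0]],[0.0854,[-0.03,0,0],[0,0,0]],[0.0854,[-0.03,0,0],[0,0,0]],[0.0854,[0,0,0],[0,0,0]],[0.0854,[0,0,0],[0,0,0]],[0.0854,[0,0,0],[0,0,0]],[0.0854,[0,0,0],[0,0,0]]]}}

```text
clock: 32.73
tcp_pos: [0.4899, -0.321, 0.2331]
tool_rot: [-3.139, -0.0, 1.476]
force: [0.6, 0.6, -0.4]
grip_width: 1.003
grasp_force: 0.0
```

```bash
python3 -W ignore -c "
from h import *
for n in('top','scene'):
    im,P,s=cap(n)
    for c in((.5285,.081),(.519,-.0145)):
        try: print(n,rolls(P,c,.096,r=.045))
        except Exception: print(n,'hidden')"
```

```text
top (array([0.5285, 0.08  ]), np.float64(0.0954), np.int64(603))
top (array([ 0.5188, -0.0147]), np.float64(0.0953), np.int64(591))
scene (array([0.5279, 0.0782]), np.float64(0.0958), np.int64(88))
scene (array([ 0.5177, -0.0152]), np.float64(0.0959), np.int64(442))
```

Both rolls are upright and within about 2 mm of their marks, so I'm handing in.

```bash
python3 -c "
from workcell import arm
print(arm.finish_job())"
```

```text
the job is handed in; nothing more can be done
None
```

The job is handed in at about 33 s, with no verdict returned: one roll is in the pin pocket (seating judged by its height; pin not read directly), the plate was level to well under 1° and within 1 mm of the stand's measured centre when laid, and both top rolls are within about 2 mm of their marks.

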